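# Pull out a nut carton's folded spout and pour the nuts into a shelf bin

### The job

Fill the empty shelf bin with the hex nuts from the small carton: with the carton standing on the bench, pull its folded end spout all the way out, then lift the carton, tip it with the spout over the bin and pour until every nut lies in the bin. Then set the carton back down flat on the bench clear of the bin, lid up (set it down, do not drop it), and leave the bin and the other things where they stand.

Things in the scene. Friction and masses are not known exactly. Their poses are not given: they have to be found in the camera images.
- carton_center (a point): centre (half-way up) of the loose kraft-board carton with the spout: a rigid closed box 150 mm long (its x), 60 mm wide (its y, the way to grip it), 72 mm tall (z up); this point starts 36 mm above the bench. About 0.36 kg with its nuts (varies). The spout closes its whole +x end. The nuts lie loose on its floor (4 mm thick) and slide on it at a slope of 16 to 24 degrees.
- spout (a joint): how far the spout is out, rad: 0 folded flush in the carton's end (starts 0 to 0.1), 1.35 fully out at its stop. A white board flap 60 mm wide, 3 mm thick, hinged at its foot, swings outward and down like a drawbridge and stays where left; two side wings slide out with it. About 1 N at the tongue moves it.
- spout_hinge (a point): middle of the spout's hinge line, fixed in the carton: 75 mm from its centre along its x, 4 mm above its underside. With the spout fully out, the chute rises 13 degrees above the carton's floor, so the nuts stay in while the carton is level; tipping it spout-down by 45 to 55 degrees empties it.
- spout_tongue (a point): centre of the spout's pull tongue (36 mm wide, 5 mm thick). Folded, it stands up 25 mm above the lid at the spout end, faces square to the carton's x, top 97 mm above the bench: pinch it, or hook it from behind, from above. It moves with the spout: this point is 80 mm, the tongue's end 93 mm from the hinge line. It is the pouring lip once the spout is out.
- bin_center (a point): middle of the inner floor of the loose open grey hopper bin, 4 mm above the bench: 200 mm long (its x), 150 mm wide (its y), walls 4 mm thick and 75 mm tall, the front wall (-x end) only 40 mm; 0.45 kg, empty at the start.
- nut1: one of six loose steel hex nuts, 21 mm across flats, 13 mm high, 25 g; origin at its centre, z along its hole. Starts inside the carton, out of sight.
- nut2: one of six loose steel hex nuts, 21 mm across flats, 13 mm high, 25 g; origin at its centre, z along its hole. Starts inside the carton, out of sight.
- nut3: one of six loose steel hex nuts, 21 mm across flats, 13 mm high, 25 g; origin at its centre, z along its hole. Starts inside the carton, out of sight.
- nut4: one of six loose steel hex nuts, 21 mm across flats, 13 mm high, 25 g; origin at its centre, z along its hole. Starts inside the carton, out of sight.
- nut5: one of six loose steel hex nuts, 21 mm across flats, 13 mm high, 25 g; origin at its centre, z along its hole. Starts inside the carton, out of sight.
- nut6: one of six loose steel hex nuts, 21 mm across flats, 13 mm high, 25 g; origin at its centre, z along its hole. Starts inside the carton, out of sight.
- sealed: bystander: a heavy sealed carton without spout, 90 x 130 x 70 mm; origin under its centre.
- tape: bystander: a roll of packing tape lying flat, 107 mm across, 48 mm high; origin under its centre.
- wrench: bystander: a combination wrench about 190 mm long lying flat; origin at its middle.

How it is judged:
By the outcome, as a careful person would: the job done as asked, in the order asked, and still so for the second after the job is handed in, with the robot touching nothing.
It also fails if it takes over 72 s, if anything falls off the work surface, if the arm or the gripper's body presses on something with over 40 N, if the wrist force passes 120 N, or if a joint passes its speed limit or range.

### The arm

A 6-joint arm with a two-finger parallel gripper is mounted at the origin on the work surface. World frame = base frame: x ahead of the robot, y to its left, z up, the work surface at z = 0. Lengths are in mm, angles in rad, forces in N, time in s.
With the tool pointing down it reaches from about 350 to 775 mm from the base axis. Payload 7.3 kg.
Tool frame: the origin (TCP) lies between the finger pads; the fingertips stand 8 mm ahead of it and the grasp point (between the pads) lies 11 mm behind it; y points along the fingers, z is the direction in which the jaws open and shut, and the axes are right-handed (so a half turn about y gives the same grasp; the last joint's range is limited). The gripper opens to 92 mm and grips with 3 to 60 N. Pads are 19 mm wide; open, the fingers measure 130 mm over their backs; the gripper's body (75 mm by 190 mm) begins 47 mm behind the grasp point.
Start: joints at [1.12, 0.342, 1.524, -0, 1.275, -0.146], TCP at [157.539, 500.825, 234.741] pointing down, gripper open.
Joint ranges: [-2.53, 2.53], [-0.77, 2.02], [0.04, 2.7], [-1, 4.14], [0.28, 2.66], [-3.11, 3.11]. Speed limits (rad/s): [2.57, 2.57, 3.14, 3.14, 3.14, 3.14].

### API

Orientations are given as [roll, pitch, yaw] about the fixed x, y, z axes, in that order (R = Rz(yaw) Ry(pitch) Rx(roll)).
In Python, from plant import bot, vision, job gives the robot as it stands. The module is installed in compiled form; this text tells all that it offers.
- The arm moves only by the tool arm_command, never from a script. Its argument "deltas" is a list of rows, each a list of 4 numbers: the shift along the tool's x, y, z in m, then the turn about the tool's y in degrees. In form: [[x, y, z, twist], ...]. A call has 1 to 5 rows; each row shifts and turns the commanded pose from where the row before left it, along the tool's axes as they then stand; what a row does not reach is not made up. A row lasts 1/10 s, in which the tool goes at most 50 mm and 8.59 degrees, less where a joint would pass 70% of its speed; a pose out of reach is approached as far as the arm can. A call is refused whole if a number of a shift passes 0.05 or a number of a turn 8.59, either way. A call with a gripper value outside its range is refused whole. "claw" is the closure in counts, from 0 (fully open) to 255 (shut), set as the call begins (left out, the last holds). The fingers move at their own pace and stop on an object; the grip force is fixed at half the most. Time passes only in rows, so rows that do not move let the fingers close. It gives the time, the measured TCP pose, the force and the opening at its end, in the units of the state.
- bot.get_obs(): the state, without advancing time (a new reading comes with each control period).
- vision.capture(name): name is "scene" or "top" or "wrist"; returns a dict with "img" (420x560x3 uint8, red, green, blue), "camera_matrix" (3x3 intrinsics, pixels), "world_to_cam" (4x4, takes a point from world to camera coordinates); the wrist camera has in their place "mount" (4x4, takes a point from camera to tool coordinates, whose origin is the TCP and whose axes are the tool frame's). Camera axes: x right, y down, z forward; pixel columns grow to the right and rows downward; lengths in mm; the calibration is good to about 2 mm. A picture is of the moment at which its call begins: read the wrist's pose just before it. There is no depth.
- job.close_job(): hands the job in, once; it reports no verdict.
Trained networks look in a picture, given as the dict that the camera call returned (one of the last four; its "shot" number tells which), for a name from the list of things; names that differ only in an ending like _2 or _b are one class to them, and where a whole thing is asked for, a point or a joint stands for the part that bears it (a point fixed in the world has none). Each returns a list of dicts, best first, with "confidence" (0 to 1); they miss things now and then, are a little off and sometimes report something else, mostly with a low value. They report only what shows in the picture. A call takes as long as a camera call.
- vision.find_in(picture, name): "xyz" ([x, y, z] in mm, in the coordinates of the camera as it stood for that picture, good to about 4 mm: the middle of the surface that is visible of it).
- vision.regions_of(picture, name): "mask" (420x560 bool, what is visible of it).
The state is a dict: "time": time; "joint_positions": joint angles; "dq": joint speeds; "tau": joint torques, N m; "tool_pos": TCP position; "tcp_rot": TCP orientation; "contact_force": force on the tool from outside, world axes, zero at the start; "moment": the same for the moment, N m; "grip_width": finger opening in mm.
Only numpy, scipy, OpenCV 4.12 (cv2) and the standard library are available. Lean on these libraries where they do the work, as an engineer would, in place of code of your own. Each camera call takes 0.05 s, during which the arm holds its last target. There are 200 camera calls.

## Working session

There is one attempt and no reset: what is moved stays moved. The work goes in short steps, Python scripts to look and compute and a tool call to move; the robot and the scene stay as the last step left them, time stands still between calls to the robot, and variables do not carry over. Pictures are saved under pics/ and viewed, about 8 in all and at most 12, crops included, and the job is handed in when it is done.

Besides the shell and the picture viewer there is one more tool, called after "Call:" as name(argument=value, ...) on one line, values as JSON. arm_command: Moves the arm, as the interface text tells. Its arguments: {"type":"object","properties":{"deltas":{"type":"array","items":{"type":"array","items":{"type":"number"}}},"claw":{"type":"number"}},"required":["deltas"]}

```bash
mkdir -p pics; cat > h.py <<'E'
import numpy as np, cv2
from plant import bot, vision, job
from scipy.spatial.transform import Rotation as R
def cap(n,fn=None):
    p=vision.capture(n)
    if fn: cv2.imwrite('pics/'+fn,p['img'][:,:,::-1])
    return p
def toW(p,x):
    return (np.linalg.inv(p['world_to_cam'])@np.r_[x,1])[:3]
def proj(p,X):
    c=p['world_to_cam']@np.r_[X,1]; u=p['camera_matrix']@c[:3]; return u[:2]/u[2]
def ray(p,uv,z):
    "intersect pixel ray with plane z"
    M=np.linalg.inv(p['world_to_cam']); o=M[:3,3]; d=M[:3,:3]@np.linalg.inv(p['camera_matrix'])@np.r_[uv,1]
    return o+d*(z-o[2])/d[2]
E
python3 - <<'E'
from h import *
o=bot.get_obs(); print(o)
t=cap('top','top1.png'); s=cap('scene','scene1.png')
print(np.round(np.linalg.inv(t['world_to_cam']),2))
for p,n in((t,'top'),(s,'scene')):
    for k in ['carton_center','spout_tongue','spout','spout_hinge','bin_center','sealed','tape','wrench']:
        try: print(n,k,[(np.round(toW(p,d['xyz'])).tolist(),round(d['confidence'],2)) for d in vision.find_in(p,k)[:2]])
        except Exception as e: print(k,e)
E
```

```text
{'time': 0.0, 'joint_positions': array([ 1.12000696e+00,  3.42721155e-01,  1.52500670e+00, -1.59425454e-05,
        1.27539908e+00, -1.45995109e-01]), 'dq': array([ 0.00087541, -0.00168988, -0.00040152,  0.0013656 ,  0.00099129,
        0.00072541]), 'tau': array([-9.20278508e-04, -4.31234336e+01, -2.44217670e+01,  7.18332105e-02,
        5.58728934e-02, -1.21978260e-04]), 'tool_pos': array([157.35939929, 500.45198705, 234.04937028]), 'tcp_rot': array([-1.57231650e+00,  2.08119652e-04, -3.04789767e-01]), 'contact_force': array([-0.20604835,  0.2965515 , -0.2228465 ]), 'moment': array([0.02370573, 0.01701067, 0.02585695]), 'grip_width': 92.28158206913378}
[[-0.00000e+00 -9.90000e-01  1.10000e-01  5.24400e+02]
 [-1.00000e+00  0.00000e+00 -1.00000e-02 -1.19750e+02]
 [ 1.00000e-02 -1.10000e-01 -9.90000e-01  1.13854e+03]
 [ 0.00000e+00  0.00000e+00  0.00000e+00  1.00000e+00]]
top carton_center [([563.0, -224.0, 72.0], 0.86)]
top spout_tongue []
top spout []
top spout_hinge [([557.0, -224.0, 74.0], 0.91)]
top bin_center [([546.0, 174.0, 5.0], 0.72)]
top sealed [([769.0, -47.0, 73.0], 0.58)]
top tape [([495.0, -473.0, 50.0], 0.81)]
top wrench [([718.0, 227.0, 10.0], 0.76)]
scene carton_center [([577.0, -199.0, 66.0], 0.67), ([709.0, 231.0, 2.0], 0.57)]
scene spout_tongue [([584.0, -154.0, 51.0], 0.88)]
scene spout [([588.0, -153.0, 47.0], 0.62)]
scene spout_hinge [([575.0, -206.0, 66.0], 0.82)]
scene bin_center [([541.0, 155.0, 21.0], 0.62)]
scene sealed [([789.0, -24.0, 74.0], 0.81)]
scene tape [([504.0, -460.0, 31.0], 0.66)]
scene wrench [([710.0, 233.0, 2.0], 0.77)]
```

View pics/top1.png

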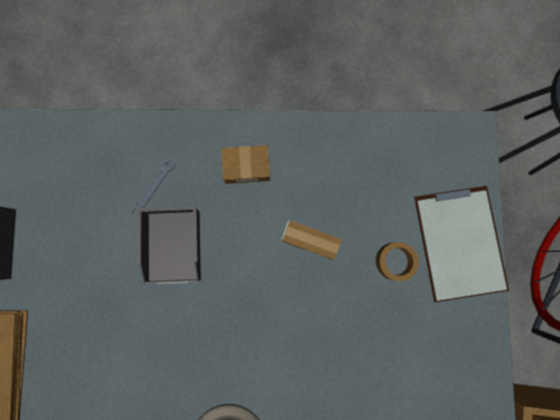

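View pics/scene1.png

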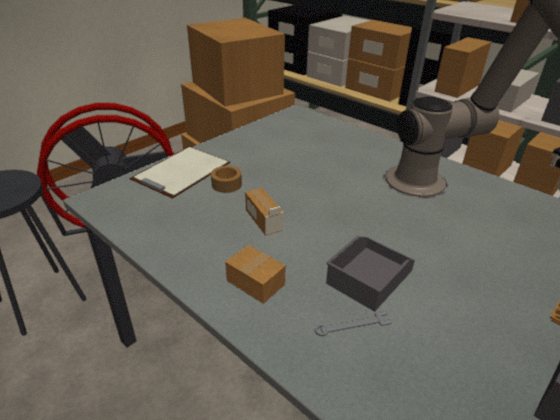

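```bash
python3 - <<'E'
from h import *
t=cap('top')
for k,z in (('carton_center',72),('bin_center',75),('sealed',70)):
    m=vision.regions_of(t,k)[0]['mask'].astype(np.uint8)
    r=cv2.minAreaRect(cv2.findNonZero(m)); c=cv2.boxPoints(r)
    print(k,m.sum(),np.round([ray(t,p,z)[:2] for p in c]).tolist(),'c',np.round(ray(t,r[0],z)[:2]),c.round().tolist())
# contrast crops
im=t['img'][:,:,::-1]
a=cv2.resize(im[205:275,265:355],None,fx=6,fy=6,interpolation=cv2.INTER_CUBIC)
cv2.imwrite('pics/c1.png',np.clip(a*1.5,0,255))
E
```

```text
carton_center 1259 [[553.0, -141.0], [613.0, -161.0], [563.0, -308.0], [504.0, -287.0]] c [ 558. -224.] [[280.0, 241.0], [287.0, 219.0], [341.0, 237.0], [334.0, 259.0]]
bin_center 4723 [[646.0, 252.0], [651.0, 79.0], [443.0, 70.0], [439.0, 239.0]] c [543. 160.] [[135.0, 207.0], [199.0, 205.0], [201.0, 283.0], [137.0, 284.0]]
sealed 1688 [[816.0, 27.0], [825.0, -106.0], [721.0, -112.0], [712.0, 20.0]] c [768. -43.] [[219.0, 147.0], [267.0, 144.0], [269.0, 181.0], [222.0, 184.0]][ WARN:0@2.575] global loadsave.cpp:1063 imwrite_ Unsupported depth image for selected encoder is fallbacked to CV_8U.
```

View pics/c1.png

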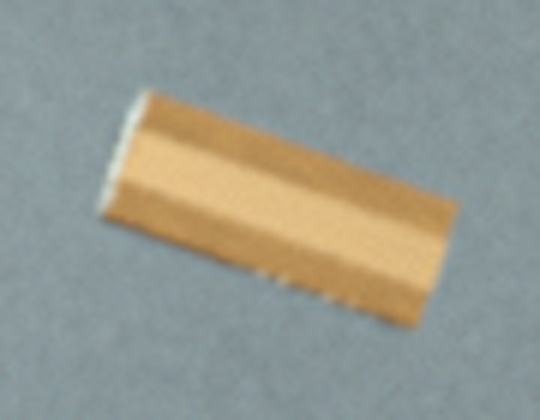

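Call:
arm_command(deltas=[[0.035,0,-0.031,0],[0.035,0,-0.031,0],[0.035,0,-0.031,0],[0.035,0,-0.031,0],[0.035,0,-0.031,0]], claw=255)

```text
time: 1.6
tool_pos: [278.5, 298.9, 234.9]
tcp_rot: [-1.57, -0.001, -0.304]
contact_force: [0.8, -0.6, 0.3]
grip_width: 56.3
```

Call:
arm_command(deltas=[[0.035,0,-0.031,0],[0.035,0,-0.031,0],[0.035,0,-0.031,0],[0.035,0,-0.031,0],[0.035,0,-0.031,0]])

```text
time: 2.1
tool_pos: [399.1, 98.3, 235.1]
tcp_rot: [-1.57, -0.001, -0.305]
contact_force: [1.8, 0.7, 1.1]
grip_width: 16.5
```

Call:
arm_command(deltas=[[0.035,0,-0.031,0],[0.035,0,-0.031,0],[0.035,0.01,-0.031,0],[0.035,0.01,-0.031,0],[0.035,0.01,-0.031,0]])

```text
time: 2.6
tool_pos: [519.6, -102.3, 204.5]
tcp_rot: [-1.571, -0.001, -0.305]
contact_force: [1.1, 1.6, -0.1]
grip_width: 0.2
```

Call:
arm_command(deltas=[[0.03,0.01,-0.03,-1.3],[0,0,0,0],[0,0,0,0]])

```text
time: 2.9
tool_pos: [538.1, -138.4, 193.9]
tcp_rot: [-1.57, 0.002, -0.284]
contact_force: [0.1, 0.2, 0.1]
grip_width: 0.4
```

```bash
cat >> h.py <<'E'
def st():
    o=bot.get_obs(); print('t',round(o['time'],2),'tcp',o['tool_pos'].round(1),'yaw',np.degrees(o['tcp_rot'][2]).round(2),'F',o['contact_force'].round(1),'M',o['moment'].round(2),'w',round(o['grip_width'],1)); return o
def delta(o,target,yaw=None):
    "world target -> remaining shift along the tool axes, m"
    r=R.from_euler('xyz',o['tcp_rot']).as_matrix(); print('tool delta mm',(r.T@(np.array(target)-o['tool_pos'])).round(1))
def wrist(fn=None):
    o=bot.get_obs(); p=cap('wrist',fn); T=np.eye(4); T[:3,:3]=R.from_euler('xyz',o['tcp_rot']).as_matrix(); T[:3,3]=o['tool_pos']
    p['world_to_cam']=np.linalg.inv(T@p['mount']); return p
E
python3 - <<'E'
from h import *
o=st(); delta(o,[570,-191,160])
p=wrist('w1.png')
for k in ['carton_center','spout_tongue']:
    print(k,[(toW(p,d['xyz']).round().tolist(),round(d['confidence'],2)) for d in vision.find_in(p,k)[:2]])
a=np.radians(71.2); ex=np.array([np.cos(a),np.sin(a)]); ey=np.array([-ex[1],ex[0]]); c=np.array([559,-224])
im=p['img'][:,:,::-1].copy()
for x in(-75,75):
    for y in(-30,30): print(x,y,proj(p,np.r_[c+x*ex+y*ey,72]).round())
E
```

```text
t 2.9 tcp [ 538.1 -138.4  193.9] yaw -16.27 F [0.1 0.2 0.1] M [0.05 0.02 0.05] w 0.4
tool delta mm [ 45.4  33.8 -41.6]
carton_center [([535.0, -244.0, 69.0], 0.72)]
spout_tongue [([560.0, -151.0, 67.0], 0.5)]
-75 -30 [111. 283.]
-75 30 [105. 218.]
75 -30 [279. 290.]
75 30 [282. 226.]
```

View pics/w1.png

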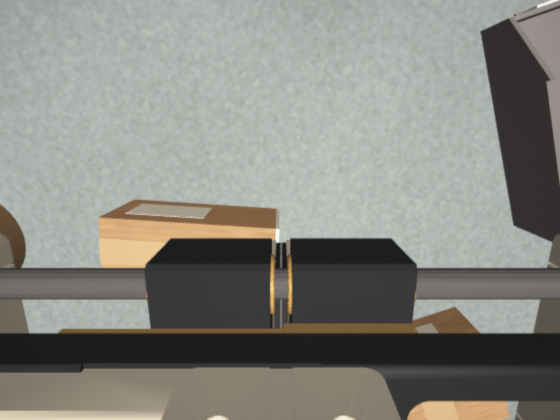

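```bash
python3 - <<'E'
from h import *
p=wrist('w1b.png')
for uv,z in (((104,238),72),((278,243),72),((138,203),0),((278,209),0),((138,203),72),((278,209),72)): print(uv,z,ray(p,uv,z).round())
print(np.linalg.inv(p['world_to_cam']).round(2), p['camera_matrix'].round(1))
t=cap('top'); im=t['img']
a=np.radians(71.2); ex=np.array([np.cos(a),np.sin(a)]); ey=np.array([-ex[1],ex[0]]); c=np.array([559,-224])
print([proj(t,np.r_[c+x*ex+y*ey,72]).round().tolist() for x in(-75,75) for y in (-30,30)])
E
```

```text
(104, 238) 72 [ 524. -293.   72.]
(278, 243) 72 [ 570. -149.   72.]
(138, 203) 0 [ 510. -288.    0.]
(278, 209) 0 [ 558. -147.    0.]
(138, 203) 72 [ 503. -253.   72.]
(278, 209) 72 [ 540. -141.   72.]
[[ 2.8000e-01  9.3000e-01  2.4000e-01  4.7467e+02]
 [ 9.6000e-01 -2.7000e-01 -7.0000e-02 -1.1983e+02]
 [ 0.0000e+00  2.5000e-01 -9.7000e-01  3.4546e+02]
 [ 0.0000e+00  0.0000e+00  0.0000e+00  1.0000e+00]] [[333.9   0.  280.6]
 [  0.  333.9 210.3]
 [  0.    0.    1. ]]
[[340.0, 237.0], [333.0, 258.0], [288.0, 220.0], [281.0, 241.0]]
```

Call:
arm_command(deltas=[[0.025,0.01,-0.022,2.5],[0.025,0.02,-0.023,0],[0,0.033,0,0],[0,0.033,0,0],[0,0,0,0]])

```text
time: 3.65
tool_pos: [570.0, -193.9, 94.8]
tcp_rot: [-1.57, 0.009, -0.325]
contact_force: [-0.3, 0.4, -0.7]
grip_width: 0.1
```

```bash
python3 - <<'E'
from h import *
o=st(); delta(o,[570.7,-197.6,98])
p=cap('scene')
print([(toW(p,d['xyz']).round().tolist(),round(d['confidence'],2)) for d in vision.find_in(p,'spout_tongue')[:2]])
u,v=proj(p,[570,-190,80]).astype(int); print(u,v)
cv2.imwrite('pics/s2.png',cv2.resize(p['img'][v-70:v+60,u-70:u+90,::-1],None,fx=4.5,fy=4.5,interpolation=cv2.INTER_CUBIC))
E
```

```text
t 3.65 tcp [ 570.  -193.9   94.8] yaw -18.63 F [-0.3  0.4 -0.7] M [-0.01 -0.01  0.04] w 0.1
tool delta mm [ 1.8 -3.2 -3.3]
[([586.0, -157.0, 50.0], 0.64)]
269 205
```

View pics/s2.png

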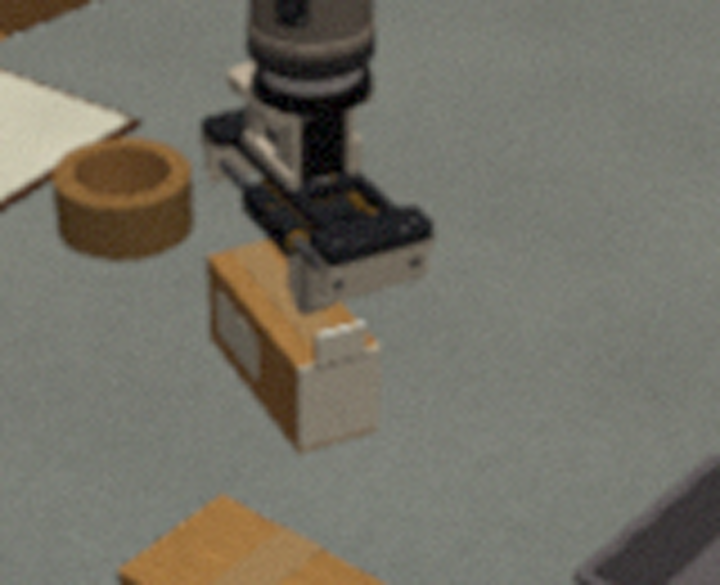

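Call:
arm_command(deltas=[[0,0,0.009,0],[0,0,0.009,0],[0,0.001,0.015,0],[0,0.002,0.015,0],[0,0.005,0.013,0]])

```text
time: 4.25
tool_pos: [593.2, -136.3, 91.4]
tcp_rot: [-1.571, -0.002, -0.325]
contact_force: [1.0, -0.0, 1.0]
grip_width: 0.8
```

Call:
arm_command(deltas=[[0,0.007,0.013,0],[0,0.01,0.011,0],[0,0.012,0.01,0],[0,0.013,0.007,0]])

```text
time: 4.65
tool_pos: [605.3, -98.1, 47.3]
tcp_rot: [-1.571, 0.001, -0.325]
contact_force: [1.0, -0.3, 0.5]
grip_width: 0.4
```

```bash
python3 - <<'E'
from h import *
o=st()
p=cap('scene')
u,v=proj(p,[590,-140,60]).astype(int); print(u,v)
cv2.imwrite('pics/s3.png',cv2.resize(p['img'][v-60:v+60,u-70:u+90,::-1],None,fx=4.5,fy=4.5,interpolation=cv2.INTER_CUBIC))
E
```

```text
t 4.65 tcp [605.3 -98.1  47.3] yaw -18.64 F [ 1.  -0.3  0.5] M [ 0.02 -0.04 -0.03] w 0.4
276 220
```

View pics/s3.png

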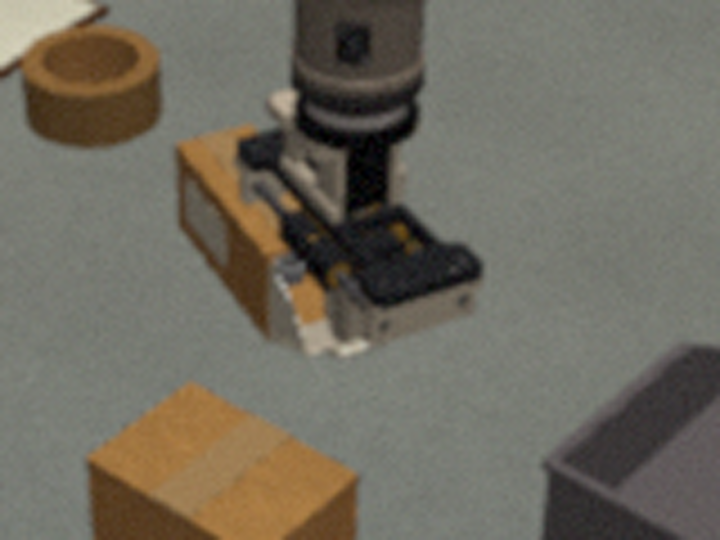

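Call:
arm_command(deltas=[[0,0.007,0.003,0],[0,0.005,0.001,0],[0,0.002,0,0]])

```text
time: 5.0
tool_pos: [606.4, -95.5, 34.1]
tcp_rot: [-1.571, 0.001, -0.326]
contact_force: [-0.5, -0.8, 0.6]
grip_width: 0.4
```

Call:
arm_command(deltas=[[0,0.002,0,0],[0,0.002,0,0]])

```text
time: 5.2
tool_pos: [606.7, -95.8, 30.9]
tcp_rot: [-1.571, -0.001, -0.326]
contact_force: [-0.4, 0.1, 0.5]
grip_width: 0.3
```

Call:
arm_command(deltas=[[0,0.002,0,0],[0,0.001,0,0]])

```text
time: 5.4
tool_pos: [606.7, -95.5, 27.8]
tcp_rot: [-1.571, -0.001, -0.326]
contact_force: [-0.5, 0.2, 3.1]
grip_width: 0.5
```

Call:
arm_command(deltas=[[0,0.002,0,0],[0,0.001,0,0]])

```text
time: 5.6
tool_pos: [606.9, -95.1, 25.0]
tcp_rot: [-1.57, -0.001, -0.326]
contact_force: [0.2, 1.4, 3.0]
grip_width: 0.3
```

```bash
python3 - <<'E'
from h import *
o=st()
p=cap('scene')
u,v=proj(p,[590,-140,60]).astype(int); print(u,v)
cv2.imwrite('pics/s4.png',cv2.resize(p['img'][v-60:v+60,u-70:u+90,::-1],None,fx=4.5,fy=4.5,interpolation=cv2.INTER_CUBIC))
t=cap('top')
m=vision.regions_of(t,'carton_center')[0]['mask'].astype(np.uint8); print(m.sum(), cv2.minAreaRect(cv2.findNonZero(m)))
E
```

```text
t 5.6 tcp [606.9 -95.1  25. ] yaw -18.66 F [0.2 1.4 3. ] M [ 0.39 -0.12 -0.06] w 0.3
276 220
1028 ((315.7793884277344, 241.19285583496094), (44.632423400878906, 23.479270935058594), 19.09349250793457)
```

Call:
arm_command(deltas=[[0,-0.01,0,0],[0,-0.045,0,0],[0,-0.045,0,0],[0,-0.02,-0.04,0],[0,0,-0.05,0]])

```text
time: 6.25
tool_pos: [579.6, -180.9, 149.3]
tcp_rot: [-1.572, -0.008, -0.322]
contact_force: [0.5, -0.6, -0.8]
grip_width: 0.2
```

Call:
arm_command(deltas=[[0,0,-0.05,0],[0,0,-0.05,0],[0,0,-0.01,8.5],[0,0,0,8.5],[0,0,0,8.5]], claw=0)

```text
time: 6.75
tool_pos: [541.6, -286.0, 144.9]
tcp_rot: [-1.571, 0.001, -0.779]
contact_force: [-0.0, 0.4, 0.4]
grip_width: 35.8
```

Call:
arm_command(deltas=[[0,0,0,8.5],[0,0,0,8.5],[0,0,0,8.5],[0,0,0,8.5],[0,0,0,8.5]])

```text
time: 7.25
tool_pos: [542.1, -285.0, 144.9]
tcp_rot: [-1.572, 0.0, -1.519]
contact_force: [0.2, -0.1, 0.8]
grip_width: 75.6
```

Call:
arm_command(deltas=[[0,0,0,8.5],[0,0,0,8.5],[0,0,0,5.2],[0,0,0,0],[0,0,0,0]])

```text
time: 7.75
tool_pos: [542.3, -284.9, 144.8]
tcp_rot: [-1.571, -0.0, -1.898]
contact_force: [-0.8, 0.0, -0.1]
grip_width: 91.5
```

```bash
python3 - <<'E'
from h import *
o=st(); print(o['joint_positions'].round(2))
t=cap('top')
m=vision.regions_of(t,'carton_center')[0]['mask'].astype(np.uint8); r=cv2.minAreaRect(cv2.findNonZero(m)); print(m.sum(),r)
p=wrist('w2.png')
s=cap('scene')
for q,n in((p,'wrist'),(s,'scene')):
    for k in ('spout_tongue','carton_center'): print(n,k,[(toW(q,d['xyz']).round().tolist(),round(d['confidence'],2)) for d in vision.find_in(q,k)[:2]])
u,v=proj(s,[590,-160,50]).astype(int)
a=cv2.resize(s['img'][v-60:v+60,u-60:u+60,::-1],(400,400),interpolation=cv2.INTER_CUBIC)
w=cv2.resize(p['img'][...,::-1],(400,300)); w=np.vstack([w,np.zeros((100,400,3),np.uint8)])
cv2.imwrite('pics/m1.png',np.hstack([a,w]))
E
```

```text
t 7.75 tcp [ 542.3 -284.9  144.8] yaw -108.72 F [-0.8  0.  -0.1] M [-0.09  0.14  0.04] w 91.5
[-0.61  0.58  1.39 -0.    1.17 -0.28]
1501 ((288.58392333984375, 231.3941650390625), (71.59516906738281, 23.238527297973633), 19.98310661315918)
wrist spout_tongue [([596.0, -142.0, 6.0], 0.94)]
wrist carton_center [([563.0, -221.0, 71.0], 0.63)]
scene spout_tongue [([598.0, -121.0, 19.0], 0.71)]
scene carton_center [([576.0, -179.0, 43.0], 0.81)]
```

View pics/m1.png

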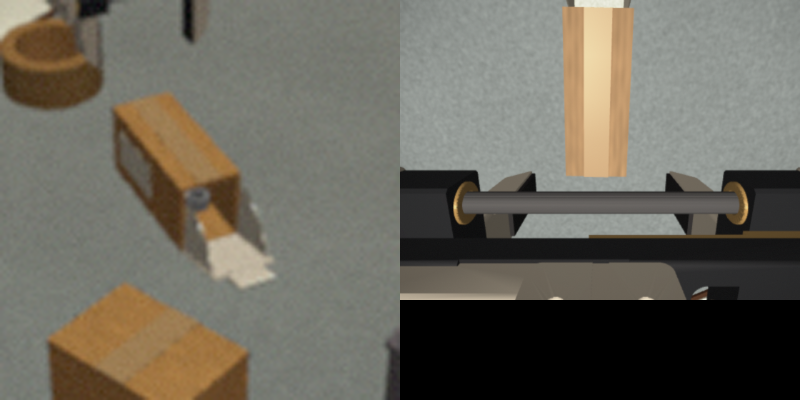

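```bash
python3 - <<'E'
from h import *
p=wrist()
m=vision.regions_of(p,'carton_center')[0]['mask']; 
g=cv2.cvtColor(p['img'],cv2.COLOR_RGB2HSV); m=((g[...,1]>70)).astype(np.uint8); m[250:]=0
for r in (30,80,130,180,230,245):
    c=np.where(m[r])[0]; c=c[(c>200)&(c<350)]
    if len(c): print(r,c.min(),c.max(),ray(p,(c.min(),r),72).round(1)[:2],ray(p,(c.max(),r),72).round(1)[:2])
c=np.where(m[:,270])[0]; print(c.max(), ray(p,(270,c.max()),72).round(1))
E
```

```text
30 227 325 [ 551.6 -160.3] [ 607.8 -179.4]
80 228 323 [ 542. -187.] [ 598.3 -206.2]
130 229 321 [ 531.6 -215.7] [ 588.2 -234.9]
180 231 319 [ 521.1 -246.7] [ 577.2 -265.8]
230 232 316 [ 509.2 -279.9] [ 564.8 -298.9]
245 232 316 [ 505.2 -290.3] [ 561.5 -309.5]
247 [ 530.2 -300.4   72. ]
```

Call:
arm_command(deltas=[[0.005,0.02,-0.003,0.9],[0,0.03,0,0],[0,0.025,0,0],[0,0.007,0,0],[0,0,0,0]])

```text
time: 8.75
tool_pos: [537.6, -288.3, 61.9]
tcp_rot: [-1.573, 0.001, -1.916]
contact_force: [1.1, 0.7, 0.3]
grip_width: 91.7
```

Call:
arm_command(deltas=[[0,0,0,0],[0,0,0,0],[0,0,0,0],[0,0,0,0],[0,0,0,0]], claw=255)

```text
time: 9.25
tool_pos: [538.0, -288.7, 63.3]
tcp_rot: [-1.571, -0.0, -1.915]
contact_force: [-1.2, -0.2, 3.0]
grip_width: 59.4
```

Call:
arm_command(deltas=[[0,-0.002,0,0],[0,-0.002,0,0],[0,-0.002,0,0],[0,-0.002,0,0],[0,0,0,0]])

```text
time: 9.75
tool_pos: [538.2, -288.7, 70.9]
tcp_rot: [-1.57, -0.0, -1.916]
contact_force: [0.5, 0.7, -2.9]
grip_width: 59.5
```

```bash
python3 - <<'E'
from h import *
o=st()
E
```

```text
t 9.75 tcp [ 538.2 -288.7   70.9] yaw -109.77 F [ 0.5  0.7 -2.9] M [-0.31  0.16 -0.03] w 59.5
```

Call:
arm_command(deltas=[[0,-0.01,0,0],[0,-0.015,0,0],[0,-0.01,0,0],[0,0,0,0],[0,0,0,0]])

```text
time: 10.25
tool_pos: [538.1, -288.6, 105.9]
tcp_rot: [-1.57, -0.0, -1.916]
contact_force: [0.1, 0.2, -2.8]
grip_width: 59.9
```

```bash
cat >> h.py <<'E'
def tilt(L=137,H=8.7,fn=None,verbose=1):
    "spout-down tilt (deg) of the gripped carton from the far lid edge in the wrist picture"
    o=st(); p=wrist(fn); hsv=cv2.cvtColor(p['img'],cv2.COLOR_RGB2HSV)
    m=((hsv[...,1]>70)&(hsv[...,0]<30)).astype(np.uint8); m[250:]=0
    n,lab,s,_=cv2.connectedComponentsWithStats(m); sub=[(s[i,4],i) for i in range(1,n) if s[i,0]<285<s[i,0]+s[i,2]]
    i=max(sub)[1]; print('blob',s[i])
    top=s[i,1]; rows=[np.where(lab[:,c]==i)[0].min() for c in (265,275,285,295) if (lab[:,c]==i).any()]
    M=np.linalg.inv(p['mount']); res=[]
    for th in np.arange(-10,90,.5):
        a=np.radians(th); f=L*np.cos(a)+H*np.sin(a); z=-L*np.sin(a)+H*np.cos(a)
        c=(M@np.array([-f,-z,0,1]))[:3]   # ahead = -tool x, up = -tool y
        q=p['camera_matrix']@c; res.append((th,q[1]/q[2],q[0]/q[2]))
    res=np.array(res); r=np.median(rows); k=np.abs(res[:,1]-r).argmin(); print('row',r,'tilt',res[k], 'lvl',res[20])
    return p
E
python3 - <<'E'
from h import *
p=tilt(fn='w3.png')
E
```

```text
t 10.25 tcp [ 538.1 -288.6  105.9] yaw -109.76 F [ 0.1  0.2 -2.8] M [-0.27  0.13 -0.01] w 59.9
blob [  199     0   158   250 35248]
row 0.0 tilt [ 24.           0.61664598 278.93017516] lvl [  0.         -82.409512   278.07956752]
```

```bash
cat >> h.py <<'E'
def tilt2(fn=None):
    "tilt from how the 60 mm wide lid narrows in the wrist picture"
    o=st(); p=wrist(fn); hsv=cv2.cvtColor(p['img'],cv2.COLOR_RGB2HSV); K=p['camera_matrix']
    m=((hsv[...,1]>70)&(hsv[...,0]<30)).astype(np.uint8); m[240:]=0
    n,lab,s,_=cv2.connectedComponentsWithStats(m); i=max((s[i,4],i) for i in range(1,n) if s[i,0]<285<s[i,0]+s[i,2])[1]
    P=[]
    for r in range(s[i,1]+3,240,3):
        c=np.where(lab[r]==i)[0]; 
        if len(c)<20: continue
        w=c.max()-c.min()+1; Z=K[0,0]*59.7/w; u=c.mean()
        P.append((p['mount']@np.array([(u-K[0,2])/K[0,0]*Z,(r-K[1,2])/K[1,1]*Z,Z,1]))[:3])
    P=np.array(P); f=np.polyfit(-P[:,0],-P[:,1],1); res=-P[:,1]-np.polyval(f,-P[:,0]); g=np.abs(res)<2*res.std()+.1; f=np.polyfit(-P[g,0],-P[g,1],1)
    print('tilt2',np.degrees(np.arctan(-f[0])).round(1),'rows',s[i,1],'ahead',(-P[0,0]).round(),(-P[-1,0]).round(),'lid height at tcp',np.polyval(f,0).round(1),'resid',res.std().round(2)); return p
E
python3 - <<'E'
from h import *
tilt2()
s=cap('scene')
for k in ('spout_tongue','carton_center'): print(k,[(toW(s,d['xyz']).round().tolist(),round(d['confidence'],2)) for d in vision.find_in(s,k)[:2]])
E
```

```text
t 10.3 tcp [ 537.8 -288.4  105.3] yaw -109.76 F [ 0.4 -0.4 -3.6] M [-0.28  0.13  0.01] w 59.9
tilt2 0.5 rows 0 ahead 110.0 17.0 lid height at tcp 9.3 resid 0.4
spout_tongue [([599.0, -124.0, 62.0], 0.95)]
carton_center [([573.0, -179.0, 82.0], 0.74)]
```

Call:
arm_command(deltas=[[0,-0.01,0,0],[0,-0.025,0,0],[-0.008,-0.03,-0.006,0],[-0.016,-0.025,-0.012,0],[-0.03,-0.015,-0.022,0]])

```text
time: 11.0
tool_pos: [519.6, -225.7, 213.4]
tcp_rot: [-1.566, -0.001, -1.918]
contact_force: [1.6, 0.4, -3.0]
grip_width: 60.0
```

Call:
arm_command(deltas=[[-0.033,0,-0.025,0],[-0.033,0,-0.025,0],[-0.033,0,-0.025,0],[-0.033,0,-0.025,0],[-0.033,0,-0.025,0]])

```text
time: 11.5
tool_pos: [456.2, -25.3, 211.5]
tcp_rot: [-1.57, 0.0, -1.916]
contact_force: [2.0, 0.2, -3.5]
grip_width: 59.5
```

Call:
arm_command(deltas=[[-0.033,0,-0.025,0],[-0.033,0,-0.025,0],[-0.033,0,-0.025,0],[-0.028,0,-0.02,0],[-0.018,0,-0.013,0]])

```text
time: 12.0
tool_pos: [403.2, 148.3, 211.6]
tcp_rot: [-1.57, 0.001, -1.914]
contact_force: [-0.3, 0.3, -3.9]
grip_width: 59.7
```

Call:
arm_command(deltas=[[-0.01,0,-0.008,2],[-0.005,0,-0.004,5],[0,0,0,8],[0,0,0,8],[0,0,0,8]])

```text
time: 12.5
tool_pos: [398.1, 164.7, 211.4]
tcp_rot: [-1.571, 0.001, -2.462]
contact_force: [0.1, -0.2, -3.0]
grip_width: 59.9
```

Call:
arm_command(deltas=[[0,0,0,8],[0,0,0,8],[0,0,0,8],[0,0,0,8],[0,0,0,5]])

```text
time: 13.0
tool_pos: [398.1, 164.6, 211.4]
tcp_rot: [-1.571, 0.0, -3.108]
contact_force: [0.3, -0.1, -2.9]
grip_width: 59.9
```

Call:
arm_command(deltas=[[0,0,0,2.2],[0,0,0,0]])

```text
time: 13.2
tool_pos: [398.1, 164.6, 211.3]
tcp_rot: [-1.571, 0.0, -3.141]
contact_force: [-0.7, -0.1, -3.6]
grip_width: 59.5
```

```bash
python3 - <<'E'
from h import *
p=tilt2('w4.png')
o=bot.get_obs(); print(o['joint_positions'].round(2))
t=cap('top','t4.png')
m=vision.regions_of(t,'bin_center'); 
for d in m[:1]:
    m=d['mask'].astype(np.uint8); r=cv2.minAreaRect(cv2.findNonZero(m)); print(m.sum(),r)
E
```

```text
t 13.2 tcp [398.1 164.6 211.3] yaw -179.99 F [-0.7 -0.1 -3.6] M [ 0.02  0.38 -0.05] w 59.5
tilt2 -0.5 rows 0 ahead 111.0 18.0 lid height at tcp 8.6 resid 0.42
[0.21 0.19 1.8  0.   1.15 1.78]
2670 ((167.78466796875, 244.80221557617188), (76.77425384521484, 63.565162658691406), 88.8982925415039)
```

View pics/t4.png

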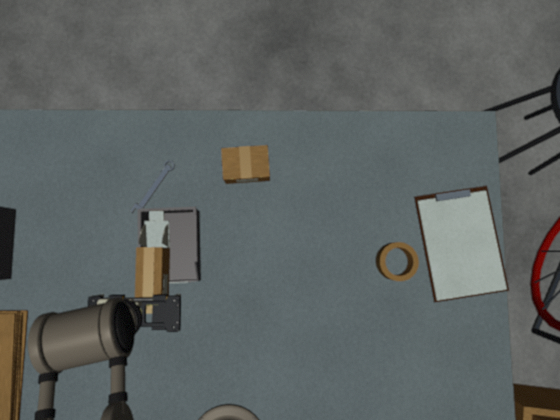

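```bash
python3 - <<'E'
from h import *
t=cap('top')
for uv,z in (((152,268),220),((141,245),75),((147,245),4),((198,245),75),((199,245),0),((170,209),75),((172,283),40),((156,212),205)): print(uv,z,ray(t,uv,z).round())
for X in ([545,87,75],[545,245,75],[545,87,0]): print(X,proj(t,X).round())
E
```

```text
(152, 268) 220 [488. 158. 220.]
(141, 245) 75 [544. 233.  75.]
(147, 245) 4 [545. 240.   4.]
(198, 245) 75 [543.  80.  75.]
(199, 245) 0 [545.  92.   0.]
(170, 209) 75 [641. 158.  75.]
(172, 283) 40 [440. 156.  40.]
(156, 212) 205 [620. 157. 205.]
[545, 87, 75] [196. 244.]
[545, 245, 75] [137. 244.]
[545, 87, 0] [201. 245.]
```

Call:
arm_command(deltas=[[0,-0.05,0,0],[0,-0.03,0,0],[0,-0.015,0,0],[0,-0.005,0,0],[0,0,0,0]])

```text
time: 13.9
tool_pos: [398.2, 164.5, 310.8]
tcp_rot: [-1.571, 0.001, -3.141]
contact_force: [-0.4, 0.5, -3.4]
grip_width: 59.4
```

```bash
python3 - <<'E'
from h import *
tilt2()
E
```

```text
t 13.9 tcp [398.2 164.5 310.8] yaw -179.94 F [-0.4  0.5 -3.4] M [-0.04  0.26  0.02] w 59.4
tilt2 9.0 rows 0 ahead 117.0 18.0 lid height at tcp 9.0 resid 0.47
```

Call:
arm_command(deltas=[[0,0.015,0,0],[0,0.035,0,0],[0,0.045,0,0],[0,0,0,0],[0,0,0,0]])

```text
time: 14.45
tool_pos: [397.9, 164.4, 215.5]
tcp_rot: [-1.57, -0.003, -3.141]
contact_force: [0.7, -0.4, -3.0]
grip_width: 59.5
```

```bash
python3 - <<'E'
from h import *
tilt2()
E
```

```text
t 14.45 tcp [397.9 164.4 215.5] yaw -179.96 F [ 0.7 -0.4 -3. ] M [-0.03  0.21 -0.03] w 59.5
tilt2 13.3 rows 0 ahead 120.0 17.0 lid height at tcp 8.8 resid 0.79
```

Controlled ratcheting works. Next cycle.

Call:
arm_command(deltas=[[0,-0.05,0,0],[0,-0.03,0,0],[0,-0.015,0,0],[0,-0.005,0,0],[0,0,0,0]])

```text
time: 15.0
tool_pos: [398.7, 164.6, 317.3]
tcp_rot: [-1.572, 0.004, -3.141]
contact_force: [0.7, -0.4, -4.0]
grip_width: 59.9
```

Call:
arm_command(deltas=[[0,0.015,0,0],[0,0.035,0,0],[0,0.035,0,0],[0,0.015,0,0],[0,0,0,0]])

```text
time: 15.5
tool_pos: [396.3, 164.1, 213.1]
tcp_rot: [-1.569, -0.006, -3.141]
contact_force: [-1.1, 1.0, -2.6]
grip_width: 59.7
```

```bash
python3 - <<'E'
from h import *
tilt2()
E
```

```text
t 15.5 tcp [396.3 164.1 213.1] yaw -179.97 F [-1.1  1.  -2.6] M [-0.03  0.37  0.01] w 59.7
tilt2 17.6 rows 0 ahead 124.0 17.0 lid height at tcp 9.4 resid 0.72
```

Call:
arm_command(deltas=[[0.01,0,0,0],[0.02,0,0,0],[0,0,0,0],[-0.027,-0.042,0,0],[-0.012,-0.02,0,0]])

```text
time: 16.05
tool_pos: [408.8, 164.7, 281.0]
tcp_rot: [-1.572, 0.005, -3.141]
contact_force: [1.8, -0.4, -2.3]
grip_width: 59.3
```

Call:
arm_command(deltas=[[0,-0.008,0,0],[0,0,0,0],[0.01,0.015,0,0],[0.02,0.035,0,0],[0,0.005,0,0]])

```text
time: 16.55
tool_pos: [371.1, 163.6, 226.4]
tcp_rot: [-1.568, -0.012, -3.14]
contact_force: [-1.4, -0.5, -3.5]
grip_width: 59.8
```

```bash
python3 - <<'E'
from h import *
tilt2()
E
```

```text
t 16.55 tcp [371.1 163.6 226.4] yaw -179.92 F [-1.4 -0.5 -3.5] M [-0.1   0.49  0.03] w 59.8
tilt2 37.2 rows 49 ahead 110.0 14.0 lid height at tcp 9.7 resid 0.59
```

Call:
arm_command(deltas=[[0,0,0,0],[-0.03,-0.04,0,0],[-0.012,-0.015,0,0],[-0.004,0,0,0],[0,0,0,0]])

```text
time: 17.1
tool_pos: [424.2, 164.5, 286.1]
tcp_rot: [-1.571, 0.002, -3.141]
contact_force: [-0.3, 0.2, -1.3]
grip_width: 59.6
```

```bash
python3 - <<'E'
from h import *
tilt2('w5.png')
t=cap('top','t5.png')
d=vision.find_in(t,'nut1'); print([(toW(t,x['xyz']).round().tolist(),round(x['confidence'],2)) for x in d])
E
```

```text
t 17.1 tcp [424.2 164.5 286.1] yaw -179.99 F [-0.3  0.2 -1.3] M [-0.1   0.23  0.01] w 59.6
tilt2 54.8 rows 103 ahead 80.0 12.0 lid height at tcp 10.2 resid 0.99
[([600.0, 190.0, 24.0], 0.39)]
```

Call:
arm_command(deltas=[[0.01,0.0,0,0],[0.01,0.0,0,0],[0,0,0,0],[0,0,0,0],[0,0,0,0]])

```text
time: 17.75
tool_pos: [403.3, 164.5, 285.9]
tcp_rot: [-1.571, 0.001, -3.141]
contact_force: [0.2, -0.6, -2.1]
grip_width: 59.6
```

```bash
python3 - <<'E'
from h import *
tilt2()
t=cap('top'); s=cap('scene')
for p in (t,s): print([(toW(p,x['xyz']).round().tolist(),round(x['confidence'],2)) for x in vision.find_in(p,'nut1')])
a=cv2.resize(t['img'][195:330,80:215,::-1],(400,400),interpolation=cv2.INTER_CUBIC)
u,v=proj(s,[545,160,60]).astype(int); b=cv2.resize(s['img'][v-75:v+55,u-65:u+65,::-1],(400,400),interpolation=cv2.INTER_CUBIC)
cv2.imwrite('pics/m2.png',np.clip(np.hstack([a,b]).astype(float)*1.6,0,255).astype(np.uint8))
E
```

```text
t 17.75 tcp [403.3 164.5 285.9] yaw -179.96 F [ 0.2 -0.6 -2.1] M [-0.02  0.19  0.01] w 59.6
tilt2 54.8 rows 103 ahead 80.0 12.0 lid height at tcp 9.8 resid 0.91
[([533.0, 180.0, 14.0], 0.56), ([517.0, 156.0, 26.0], 0.37)]
[([525.0, 178.0, 11.0], 0.58), ([518.0, 158.0, 24.0], 0.52), ([575.0, 161.0, 37.0], 0.49)]
```

View pics/m2.png

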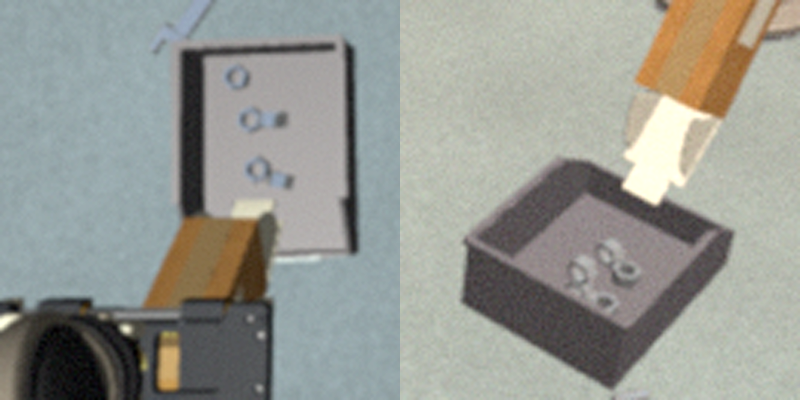

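Call:
arm_command(deltas=[[0.01,-0.03,0,0],[0.015,-0.03,0,0],[0.01,-0.02,0,0],[0.005,0,0,0],[0,0,0,0]])

```text
time: 18.5
tool_pos: [362.8, 164.5, 365.2]
tcp_rot: [-1.571, 0.0, -3.141]
contact_force: [-0.3, -0.3, -2.1]
grip_width: 60.1
```

```bash
python3 - <<'E'
from h import *
tilt2()
t=cap('top'); s=cap('scene')
for p in (t,s): print([(toW(p,x['xyz']).round().tolist(),round(x['confidence'],2)) for x in vision.find_in(p,'nut1')])
a=cv2.resize(t['img'][195:330,80:215,::-1],(400,400),interpolation=cv2.INTER_CUBIC)
u,v=proj(s,[545,160,60]).astype(int); b=cv2.resize(s['img'][v-75:v+55,u-65:u+65,::-1],(400,400),interpolation=cv2.INTER_CUBIC)
cv2.imwrite('pics/m3.png',np.clip(np.hstack([a,b]).astype(float)*1.6,0,255).astype(np.uint8))
E
```

```text
t 18.5 tcp [362.8 164.5 365.2] yaw -179.95 F [-0.3 -0.3 -2.1] M [-0.04  0.18 -0.03] w 60.1
tilt2 55.0 rows 103 ahead 80.0 12.0 lid height at tcp 10.1 resid 0.83
[([517.0, 155.0, 25.0], 0.58)]
[([526.0, 181.0, 11.0], 0.55), ([517.0, 160.0, 22.0], 0.48)]
```

View pics/m3.png

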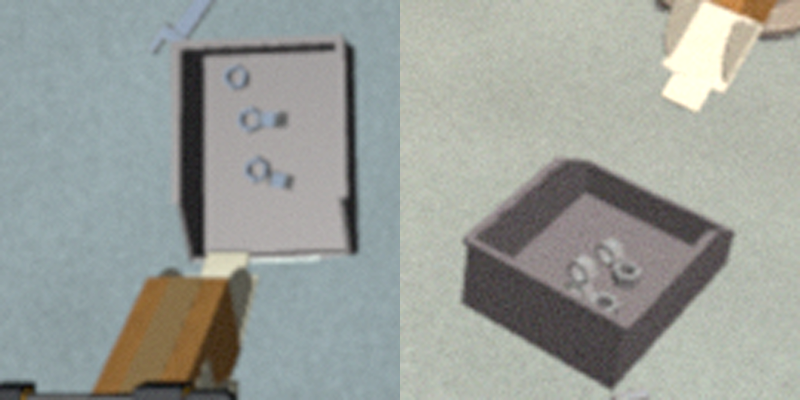

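Call:
arm_command(deltas=[[-0.02,0.03,0,0],[-0.02,0.03,0,0],[0,0,0,0],[-0.02,-0.025,0,0],[0.015,0.02,0,0]])

```text
time: 19.25
tool_pos: [413.9, 165.1, 315.4]
tcp_rot: [-1.573, 0.012, 3.141]
contact_force: [1.5, 0.6, -0.9]
grip_width: 59.9
```

Call:
arm_command(deltas=[[0,-0.02,0.015,0],[0,0.02,-0.02,0],[0,-0.03,0.005,0],[0,0.02,0,0],[0,0,0,0]])

```text
time: 19.75
tool_pos: [407.3, 164.3, 319.8]
tcp_rot: [-1.57, -0.003, -3.141]
contact_force: [-0.6, -1.3, -1.6]
grip_width: 59.4
```

```bash
python3 - <<'E'
from h import *
tilt2()
F=[]
for i in range(6):
    q=cap('scene'if i%2 else 'top'); F.append(bot.get_obs()['contact_force'][2])
    if i%2: s=q
    else: t=q
print('Fz',np.mean(F),F)
up=lambda a,w,h: cv2.resize(a[...,::-1],(w,h),interpolation=cv2.INTER_CUBIC)
a=up(t['img'][200:295,130:210],400,475)
u,v=proj(s,[545,160,40]).astype(int); b=up(s['img'][v-30:v+30,u-40:u+40],400,300)
X=bot.get_obs()['tool_pos']+[80,0,-140]; u,v=proj(s,X).astype(int); c=up(s['img'][max(v-35,0):v+25,u-40:u+40],400,300)
im=np.zeros((600,800,3),np.uint8); im[:475,:400]=a; im[:300,400:]=b; im[300:,400:]=c
cv2.imwrite('pics/m4.png',np.clip(im*1.7,0,255).astype(np.uint8))
E
```

```text
t 19.75 tcp [407.3 164.3 319.8] yaw -179.97 F [-0.6 -1.3 -1.6] M [-0.06  0.28  0.03] w 59.4
tilt2 54.2 rows 101 ahead 81.0 12.0 lid height at tcp 10.1 resid 0.85
Fz -1.6965521873487 [np.float64(-1.6359419444005618), np.float64(-1.323974968164813), np.float64(-1.6532968767387626), np.float64(-1.8376743647189548), np.float64(-2.028227256317648), np.float64(-1.7001977137514601)]
```

View pics/m4.png

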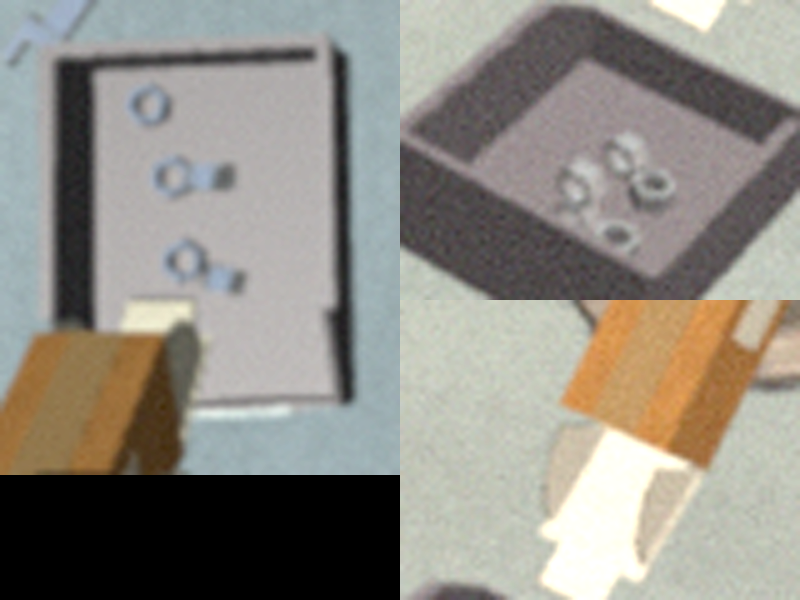

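```bash
python3 - <<'E'
from h import *
t=cap('top'); s=cap('scene'); u,v=proj(s,[545,160,40]).astype(int)
for n,a,z in (('r1',(150,105),17),('r2',(172,178),17),('e2',(207,178),28),('d2',(225,178),17),('r3',(185,260),17),('e3',(220,272),28),('d3',(238,283),17)):
    X=ray(t,(130+a[0]/5,200+a[1]/5),z); q=proj(s,X); print(n,X.round(),((q-[u-40,v-30])*5+[400,0]).round())
for a,z in (((655,185),17),((617,235),17),((627,150),26),((578,175),26),((572,212),10)):
    X=ray(s,(u-40+(a[0]-400)/5,v-30+a[1]/5),z); print(a,X.round())
hsv=t['img'][225:262,155:185].astype(int); 
E
```

```text
r1 [613. 201.  17.] [593. 287.]
r2 [571. 187.  17.] [615. 232.]
e2 [571. 164.  28.] [582. 195.]
d2 [571. 157.  17.] [567. 204.]
r3 [525. 178.  17.] [649. 180.]
e3 [518. 156.  28.] [623. 139.]
d3 [512. 148.  17.] [615. 141.]
(655, 185) [526. 183.  17.]
(617, 235) [573. 189.  17.]
(627, 150) [522. 161.  26.]
(578, 175) [557. 153.  26.]
(572, 212) [568. 159.  10.]
```

Call:
arm_command(deltas=[[-0.008,0,0.018,0],[-0.016,0,0.034,0],[-0.018,0,0.038,0],[-0.018,0,0.038,0],[-0.018,0,0.038,0]])

```text
time: 20.7
tool_pos: [486.8, -3.0, 320.9]
tcp_rot: [-1.571, 0.0, -3.141]
contact_force: [0.9, 0.1, -1.4]
grip_width: 59.7
```

Call:
arm_command(deltas=[[-0.018,0,0.038,0],[-0.018,0,0.038,0],[-0.018,0,0.038,0],[-0.018,0,0.036,0],[-0.012,0,0.025,0]])

```text
time: 21.2
tool_pos: [571.2, -179.0, 320.1]
tcp_rot: [-1.571, -0.0, 3.141]
contact_force: [-0.4, -0.2, -1.4]
grip_width: 59.8
```

Call:
arm_command(deltas=[[-0.005,0,0.01,-3],[0,0,0,-7],[0,0,0,-8.3],[0,0,0,-8.3],[0,0,0,-8.3]])

```text
time: 21.7
tool_pos: [575.5, -186.5, 320.5]
tcp_rot: [-1.571, -0.0, -2.526]
contact_force: [-0.3, 0.5, -2.0]
grip_width: 59.8
```

Call:
arm_command(deltas=[[0,0.01,0,-8.3],[0,0.02,0,-8.3],[0,0.02,0,-8.3],[0,0.02,0,-7.5],[0,0.01,0,-3]])

```text
time: 22.2
tool_pos: [574.8, -186.1, 238.6]
tcp_rot: [-1.574, 0.0, -1.91]
contact_force: [0.5, -0.2, -1.6]
grip_width: 59.2
```

```bash
python3 - <<'E'
from h import *
tilt2(); delta(bot.get_obs(),[574,-187,210])
t=cap('top'); s=cap('scene')
for p in (t,s): print([(toW(p,x['xyz']).round().tolist(),round(x['confidence'],2)) for x in vision.find_in(p,'nut1')])
E
```

```text
t 22.2 tcp [ 574.8 -186.1  238.6] yaw -109.41 F [ 0.5 -0.2 -1.6] M [-0.1   0.12  0.06] w 59.2
tilt2 54.5 rows 101 ahead 80.0 11.0 lid height at tcp 9.1 resid 0.76
tool delta mm [ 1.2 27.4  0.1]
[([531.0, 183.0, 16.0], 0.53), ([618.0, 197.0, 20.0], 0.48), ([571.0, 157.0, 48.0], 0.45)]
[]
```

Call:
arm_command(deltas=[[0,0.02,0,0],[0,0.02,0,0],[0,0.015,0,0],[0,0.012,0,0],[0,0.01,0,0]])

```text
time: 22.95
tool_pos: [575.9, -186.6, 163.8]
tcp_rot: [-1.569, -0.0, -1.915]
contact_force: [-0.3, -0.1, -1.7]
grip_width: 59.9
```

Call:
arm_command(deltas=[[0.003,0.008,0,0],[0.01,0.005,0,0],[0.015,0.005,0,0],[0.01,0.004,0,0],[0,0,0,0]])

```text
time: 23.45
tool_pos: [562.2, -224.3, 141.8]
tcp_rot: [-1.57, -0.001, -1.916]
contact_force: [-0.7, -0.6, 2.1]
grip_width: 59.8
```

```bash
python3 - <<'E'
from h import *
tilt2()
E
```

```text
t 23.45 tcp [ 562.2 -224.3  141.8] yaw -109.8 F [-0.7 -0.6  2.1] M [-0.03  0.06  0.05] w 59.8
tilt2 43.8 rows 68 ahead 100.0 12.0 lid height at tcp 9.0 resid 0.75
```

Call:
arm_command(deltas=[[0.011,0.006,0,0],[0.011,0.006,0,0],[0.01,0.007,0,0],[0.01,0.008,0,0],[0.01,0.009,0,0]])

```text
time: 24.0
tool_pos: [545.4, -273.0, 107.2]
tcp_rot: [-1.568, -0.002, -1.914]
contact_force: [-2.4, -1.6, 4.6]
grip_width: 59.9
```

Call:
arm_command(deltas=[[0.009,0.01,0,0],[0.008,0.01,0,0],[0.005,0.008,0,0],[0.004,0.007,0,0],[0,0,0,0]])

```text
time: 24.5
tool_pos: [536.2, -295.9, 69.8]
tcp_rot: [-1.571, 0.0, -1.915]
contact_force: [-0.2, -1.7, 3.2]
grip_width: 59.6
```

```bash
python3 - <<'E'
from h import *
tilt2()
E
```

```text
t 24.5 tcp [ 536.2 -295.9   69.8] yaw -109.71 F [-0.2 -1.7  3.2] M [-0.34 -0.01 -0.05] w 59.6
tilt2 2.5 rows 0 ahead 112.0 16.0 lid height at tcp 8.7 resid 0.57
```

Nearly flat; finish lowering in small steps.

Call:
arm_command(deltas=[[0.001,0.003,0,0],[0,0.002,0,0],[0,0.0015,0,0],[0,0,0,0]])

```text
time: 24.95
tool_pos: [536.2, -296.3, 64.1]
tcp_rot: [-1.571, 0.0, -1.914]
contact_force: [-0.3, -2.3, 2.4]
grip_width: 59.6
```

```bash
python3 - <<'E'
from h import *
tilt2()
E
```

```text
t 24.95 tcp [ 536.2 -296.3   64.1] yaw -109.66 F [-0.3 -2.3  2.4] M [-0.2   0.03 -0.12] w 59.6
tilt2 -0.0 rows 0 ahead 110.0 17.0 lid height at tcp 8.6 resid 0.52
```

Call:
arm_command(deltas=[[0,0.001,0,0],[0,0,0,0]])

```text
time: 25.2
tool_pos: [536.2, -296.4, 63.9]
tcp_rot: [-1.57, 0.0, -1.914]
contact_force: [-1.8, -0.5, 7.4]
grip_width: 59.4
```

Call:
arm_command(deltas=[[0,0,0,0],[0,0,0,0],[0,0,0,0],[0,0,0,0],[0,0,0,0]], claw=0)

```text
time: 25.7
tool_pos: [536.1, -296.4, 62.9]
tcp_rot: [-1.571, 0.0, -1.914]
contact_force: [-0.7, -0.1, -0.2]
grip_width: 90.6
```

Call:
arm_command(deltas=[[0,-0.02,0,0],[0,-0.04,0,0],[0,-0.04,0,0],[0,-0.02,0,0],[0,0,0,0]])

```text
time: 26.2
tool_pos: [537.5, -297.5, 186.9]
tcp_rot: [-1.564, -0.002, -1.914]
contact_force: [0.0, -1.0, -0.4]
grip_width: 91.9
```

```bash
python3 - <<'E'
from h import *
o=st()
p=wrist()
g=cv2.cvtColor(p['img'],cv2.COLOR_RGB2HSV); m=((g[...,1]>70)&(g[...,0]<30)).astype(np.uint8)
for r in (40,100,160,220):
    c=np.where(m[r])[0]; c=c[(c>180)&(c<370)]
    if len(c): print(r,c.min(),c.max(),ray(p,(c.min(),r),72).round(1)[:2],ray(p,(c.max(),r),72).round(1)[:2])
c=np.where(m[:245,275])[0]; print(c.min(),c.max(),ray(p,(275,c.min()),72).round(1),ray(p,(275,c.max()),72).round(1))
t=cap('top'); s=cap('scene')
for n,q in(('w',p),('t',t),('s',s)): print(n,[(k,toW(q,d['xyz']).round().tolist(),round(d['confidence'],2)) for k in ('spout_tongue','carton_center','sealed','tape','wrench','bin_center') for d in vision.find_in(q,k)[:1]])
E
```

```text
t 26.2 tcp [ 537.5 -297.5  186.9] yaw -109.66 F [ 0.  -1.  -0.4] M [-0.09  0.02  0.02] w 91.9
40 236 318 [ 550.5 -170. ] [ 606.5 -189.9]
100 238 316 [ 536.8 -208.9] [ 592.2 -228.7]
160 240 315 [ 521.7 -251.4] [ 577.5 -271.3]
220 242 313 [ 505.3 -297.8] [ 560.5 -317.6]
25 226 [ 580.5 -170.2   72. ] [ 529.2 -311.9   72. ]
w [('spout_tongue', [591.0, -157.0, 32.0], 0.56), ('carton_center', [561.0, -224.0, 71.0], 0.72), ('tape', [515.0, -424.0, 27.0], 0.8), ('bin_center', [591.0, -153.0, 35.0], 0.43)]
t [('spout_tongue', [596.0, -140.0, 44.0], 0.9), ('carton_center', [571.0, -203.0, 71.0], 0.92), ('sealed', [768.0, -43.0, 72.0], 0.67), ('wrench', [717.0, 224.0, 9.0], 0.82), ('bin_center', [545.0, 177.0, 4.0], 0.83)]
s [('spout_tongue', [600.0, -151.0, 49.0], 0.78), ('carton_center', [570.0, -212.0, 61.0], 0.57), ('sealed', [791.0, -25.0, 71.0], 0.82), ('tape', [510.0, -466.0, 32.0], 0.75), ('wrench', [709.0, 233.0, 6.0], 0.67), ('bin_center', [545.0, 155.0, 27.0], 0.8)]
```

Call:
arm_command(deltas=[[-0.04,0,0,0],[-0.04,0,0,0],[-0.04,0,0,0],[-0.034,0.01,-0.001,0],[0,0.02,0,0]], claw=255)

```text
time: 27.75
tool_pos: [589.0, -147.3, 154.6]
tcp_rot: [-1.567, 0.001, -1.91]
contact_force: [-0.3, -0.3, 0.3]
grip_width: 56.7
```

Call:
arm_command(deltas=[[0,0,0,0],[0,0,0,0],[0,0,0,0],[0,0,0,0],[0,0,0,0]])

```text
time: 28.25
tool_pos: [587.1, -151.9, 153.9]
tcp_rot: [-1.57, 0.0, -1.915]
contact_force: [-0.3, -0.3, 0.3]
grip_width: 16.6
```

```bash
python3 - <<'E'
from h import *
o=st(); delta(o,[587.6,-152.5,78])
E
```

```text
t 28.25 tcp [ 587.1 -151.9  153.9] yaw -109.72 F [-0.3 -0.3  0.3] M [-0.12  0.12  0.  ] w 16.6
tool delta mm [ 0.4 75.9  0.6]
```

Call:
arm_command(deltas=[[0,0.01,0,0],[0,0.015,0,0],[0,0.02,0,0],[0,0.015,0,0],[0,0.012,0,0]])

```text
time: 28.75
tool_pos: [586.4, -151.1, 79.6]
tcp_rot: [-1.572, 0.0, -1.914]
contact_force: [-0.2, -0.2, 0.0]
grip_width: 0.5
```

Call:
arm_command(deltas=[[0,0.004,0,0],[-0.01,0.002,0,0],[-0.009,0.006,0,0],[-0.008,0.007,0,0],[-0.006,0.008,0,0]])

```text
time: 29.25
tool_pos: [598.8, -119.1, 54.2]
tcp_rot: [-1.569, 0.0, -1.913]
contact_force: [0.3, -0.4, -0.3]
grip_width: 0.6
```

Call:
arm_command(deltas=[[-0.006,0.008,0,0],[-0.003,0.007,0,0],[-0.002,0.006,0,0],[0,0.003,0,0]])

```text
time: 29.65
tool_pos: [601.5, -109.4, 29.3]
tcp_rot: [-1.572, 0.0, -1.914]
contact_force: [0.0, -0.5, 1.4]
grip_width: 0.5
```

Call:
arm_command(deltas=[[0,0.002,0,0],[0,0.001,0,0]])

```text
time: 29.85
tool_pos: [601.8, -109.9, 27.2]
tcp_rot: [-1.571, 0.0, -1.914]
contact_force: [0.5, 1.1, 1.4]
grip_width: 0.5
```

Call:
arm_command(deltas=[[0,0.001,0,0],[0,0,0,0]])

```text
time: 30.05
tool_pos: [601.9, -109.9, 26.4]
tcp_rot: [-1.57, 0.0, -1.914]
contact_force: [-0.0, 0.4, 1.4]
grip_width: 0.4
```

Call:
arm_command(deltas=[[0,0.002,0,0],[0,0.001,0,0]])

```text
time: 30.25
tool_pos: [602.0, -109.8, 23.3]
tcp_rot: [-1.57, 0.0, -1.914]
contact_force: [0.1, 1.7, 0.2]
grip_width: 0.2
```

Call:
arm_command(deltas=[[0,0.002,0,0],[0,0,0,0]])

```text
time: 30.45
tool_pos: [601.8, -109.7, 21.0]
tcp_rot: [-1.571, 0.0, -1.914]
contact_force: [0.7, 0.6, 1.3]
grip_width: 0.1
```

Call:
arm_command(deltas=[[0,-0.003,0,0],[0,-0.004,0,0],[0,-0.005,0,0],[0,-0.006,0,0],[0,-0.01,0,0]])

```text
time: 30.95
tool_pos: [601.4, -109.6, 49.4]
tcp_rot: [-1.572, 0.0, -1.914]
contact_force: [-0.2, -0.5, 0.6]
grip_width: 0.3
```

Call:
arm_command(deltas=[[0,-0.03,0,0],[0,-0.04,0,0],[0,-0.04,0,0],[0,-0.05,0,0],[0,-0.05,0,0]])

```text
time: 31.45
tool_pos: [601.2, -109.5, 261.8]
tcp_rot: [-1.571, 0.0, -1.914]
contact_force: [1.5, 0.3, 0.2]
grip_width: 0.6
```

```bash
python3 - <<'E'
from h import *
o=st()
t=cap('top'); s=cap('scene')
for n,q in(('t',t),('s',s)): print(n,[(k,toW(q,d['xyz']).round().tolist(),round(d['confidence'],2)) for k in ('spout_tongue','carton_center') for d in vision.find_in(q,k)[:1]])
m=vision.regions_of(t,'carton_center')[0]['mask'].astype(np.uint8); print(m.sum(),cv2.minAreaRect(cv2.findNonZero(m)))
delta(o,[545,200,330])
E
```

```text
t 31.45 tcp [ 601.2 -109.5  261.8] yaw -109.66 F [1.5 0.3 0.2] M [-0.09  0.    0.01] w 0.6
t [('carton_center', [550.0, -250.0, 73.0], 0.61)]
s [('spout_tongue', [598.0, -131.0, 18.0], 0.79), ('carton_center', [569.0, -195.0, 41.0], 0.73)]
1005 ((310.95001220703125, 238.65000915527344), (64.82669067382812, 22.76839828491211), 18.43494987487793)
tool delta mm [-272.6  -68.2 -157. ]
```

Call:
arm_command(deltas=[[-0.037,-0.007,-0.023,0],[-0.037,-0.007,-0.023,0],[-0.037,-0.007,-0.023,0],[-0.037,-0.007,-0.023,0],[-0.037,-0.007,-0.023,0]])

```text
time: 32.3
tool_pos: [554.6, 104.7, 292.8]
tcp_rot: [-1.574, -0.001, -1.914]
contact_force: [1.4, 0.5, -0.1]
grip_width: -0.0
```

Call:
arm_command(deltas=[[-0.036,0,-0.023,0],[0,0,0,0],[0,0,0,0]])

```text
time: 32.6
tool_pos: [545.5, 145.4, 292.9]
tcp_rot: [-1.573, -0.002, -1.912]
contact_force: [-0.9, 0.2, -0.6]
grip_width: 0.4
```

```bash
python3 - <<'E'
from h import *
o=st(); p=wrist(); t=cap('top'); s=cap('scene')
print(proj(p,[545,160,4]).round())
print([(toW(p,d['xyz']).round().tolist(),round(d['confidence'],2)) for d in vision.find_in(p,'nut1')])
up=lambda a,w,h: cv2.resize(a[...,::-1],(w,h),interpolation=cv2.INTER_CUBIC)
u,v=proj(p,[550,170,15]).astype(int); v=min(max(v,90),300); u=min(max(u,110),440)
im=np.zeros((600,800,3),np.uint8)
im[:,:400]=up(p['img'][v-90:v+90,u-60:u+60],400,600)
im[:300,400:]=up(t['img'][200:290,265:385],400,300)
u,v=proj(s,[580,-180,40]).astype(int); im[300:,400:]=up(s['img'][v-45:v+45,u-60:u+60],400,300)
cv2.imwrite('pics/m5.png',np.clip(im*1.5,0,255).astype(np.uint8))
E
```

```text
t 32.6 tcp [545.5 145.4 292.9] yaw -109.53 F [-0.9  0.2 -0.6] M [-0.11  0.11 -0.12] w 0.4
[276. 165.]
[([613.0, 203.0, 18.0], 0.73), ([579.0, 187.0, 17.0], 0.64), ([511.0, 154.0, 23.0], 0.63), ([577.0, 163.0, 45.0], 0.53)]
```

View pics/m5.png

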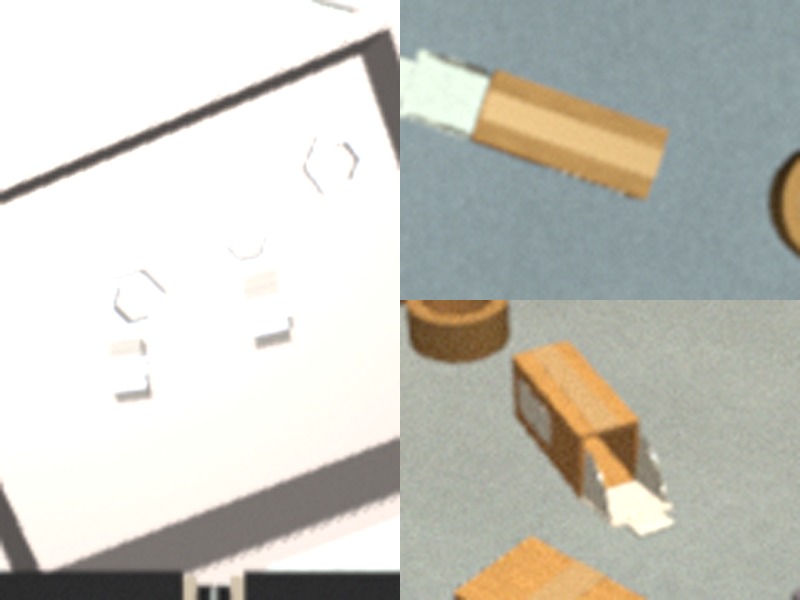

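```bash
python3 - <<'E'
from h import *
o=st(); W=wrist(); T=cap('top'); S=cap('scene')
def rays(p):
    M=np.linalg.inv(p['world_to_cam']); return [(M[:3,3],M[:3,:3]@(np.array(d['xyz'])/np.linalg.norm(d['xyz'])),toW(p,d['xyz']).round()) for d in vision.find_in(p,'nut2') if d['confidence']>.3]
L=[('W',r) for r in rays(W)]+[('T',r) for r in rays(T)]+[('S',r) for r in rays(S)]
for n,r in L: print(n,r[2])
for i,(n,a) in enumerate(L):
    for m,b in L[i+1:]:
        if n!=m:
            A=np.c_[a[1],-b[1]]; x=np.linalg.lstsq(A,b[0]-a[0],rcond=None)[0]; P,Q=a[0]+a[1]*x[0],b[0]+b[1]*x[1]
            if np.linalg.norm(P-Q)<9 and 0<P[2]<70: print(n,m,((P+Q)/2).round(),np.linalg.norm(P-Q).round(1))
for r in vision.regions_of(W,'nut3'): 
    m=r['mask'].astype(np.uint8); print(round(r['confidence'],2),cv2.boundingRect(cv2.findNonZero(m)),m.sum())
E
```

```text
t 32.8 tcp [546.4 143.5 293.6] yaw -109.77 F [0.3 0.2 0. ] M [-0.11  0.06 -0.  ] w 0.2
W [525. 177.  14.]
W [514. 155.  22.]
W [615. 202.  17.]
W [574. 189.  17.]
W [575. 158.  45.]
T [532. 179.  15.]
T [573. 156.  49.]
T [514. 156.  26.]
S [515. 159.  20.]
W T [529. 177.  28.] 6.1
W T [514. 156.  27.] 0.3
W S [513. 156.  16.] 3.2
W T [574. 158.  43.] 2.3
T S [534. 171.  39.] 5.2
T S [514. 158.  18.] 0.5
0.68 (288, 149, 14, 21) 216
0.51 (247, 148, 17, 18) 153
0.5 (280, 129, 18, 18) 156
0.48 (248, 167, 13, 20) 218
0.46 (306, 105, 20, 19) 186
```

```bash
python3 -c "
from h import *
print(job.close_job()); st()"
```

```text
the job is handed in; nothing more can be done
None
the job is handed in; nothing more can be done
```

I poured the nuts into the bin, set the carton back flat and lid up on the bench, and handed the job in at about 33 s. One point stays inferred: only five nuts show directly in the bin.

**What I did**
- **Opening the spout:** I hooked the tongue from behind and pushed the spout out until it met its stop.
- **Pouring:** The tool can only point down, so I gripped the carton near its rear top. Over the bin I tilted it in the pads with short jerks of the arm, to about 55 degrees.
- **Setting down:** Lowering the carton turned it level again, its front edge on the bench, and I released it there. This partly folded the spout, so I pushed it out again. That second push probably tipped the empty carton slightly, so I eased off slowly.

**Last checks**
- **Carton:** It read level just before release. In the last picture it stands flat, away from the bin, with the spout out and no nut showing inside.
- **Nuts:** The sixth should lie under one nut that stands too high to rest on the bin floor (about 43 mm against 17 to 27). The carton's weight also fell by about 1.5 N, as expected for six nuts, but that reading is noisy.
- **Bin and the rest:** They measured where they started, within the accuracy of the camera estimates.
- **Disagreement:** The nut detector never reported more than five nuts, and not the same ones from each camera.

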